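Gauge a rod offcut in a tapered slot

ROBOT

A 6-joint arm with a two-finger parallel gripper is mounted at the origin on the work surface. World frame = base frame: x ahead of the robot, y to its left, z up, the work surface at z = 0. Lengths are in m, angles in rad, forces in N, time in s.
With the tool pointing down it reaches from about 0.35 to 1 m from the base axis. Payload 7.1 kg.
Tool frame: the origin (TCP) lies at the very end of the fingers, on their centre line; the grasp point (between the pads) lies 19 mm behind it; z points along the fingers, y is the line along which they close (so a half turn about z gives the same grasp; the last joint's range is limited). The gripper opens to 85 mm and grips with 20 to 120 N. Pads are 22 mm wide; open, the fingers measure 114 mm over their backs; the gripper's body (76 mm by 85 mm) begins 54 mm behind the grasp point. The pads swing forward as they close: fully open they stand 13 mm farther back than shut.
Start: joints at [-1.196, 0.423, 1.63, -0, 1.089, -0.019], TCP at [0.24, -0.577, 0.231] pointing down, gripper open.
Joint ranges: [-3, 3], [-0.9, 2.11], [0.09, 2.58], [-1.31, 4.45], [0.11, 2.69], [-2.54, 2.54]. Speed limits (rad/s): [2.39, 2.39, 3.01, 3.14, 3.14, 3.14].

INTERFACE

Orientations are given as a unit quaternion [x, y, z, w].
In Python, from workcell import robot, imaging, job gives the robot as it stands.
- The arm moves only by the tool send_rows, never from a script. Its argument "targets" is a list that holds one entry, the list of rows, each a list of 7 numbers: the turn, a rotation vector about the tool's x, y, z in rad, then the shift along the tool's x, y, z in m, then the opening, from -1 (shut) to 1 (fully open). In form: [[[wx, wy, wz, tx, ty, tz, jaw], ...]]. A call has 1 to 20 rows; each row shifts and turns the commanded pose from where the row before left it, along the tool's axes as they then stand; what a row does not reach is not made up. A row lasts 1/12 s, in which the tool goes at most 41.7 mm and 7.16 degrees, less where a joint would pass 70% of its speed; a pose out of reach is approached as far as the arm can. A call with a gripper value outside its range is refused whole. The fingers move at their own pace and stop on an object; "squeeze" is the grip in N (left out, the last holds). Time passes only in rows, so rows that do not move let the fingers close. It gives the time, the measured TCP pose, the force, the opening and the grip force at its end, in the units of the state.
- robot.read_state(): the state, without advancing time (a new reading comes with each control period).
- imaging.camera(name): name is "side" or "top" or "wrist"; returns (picture, depth): 384x512x3 uint8, red, green, blue; 384x512 float32, m along the optical axis (not along the pixel's ray), 0 where there is no reading.
- imaging.calibration(name): a dict with "K" (3x3 intrinsics, pixels), "D" ([k1, k2, p1, p2, k3] as OpenCV has them; the pictures are not rectified), "rvec" (rotation vector, rad) and "tvec" (3), from world to camera coordinates, as OpenCV has them. Camera axes: x right, y down, z forward; pixel columns grow to the right and rows downward; lengths in m; the calibration is good to about 2 mm. A picture is of the moment at which its call begins: read the wrist's pose just before it. calibration takes no time and is no camera call; for the wrist camera it gives the pose at the moment of the call.
- job.hand_in(): hands the job in; it is judged then, once.
The state is a dict: "time": time; "q": joint angles; "dq": joint speeds; "effort": joint torques, N m; "tcp_pos": TCP position; "eef_rot": TCP orientation; "force": force on the tool from outside, world axes, zero at the start; "ft_torque": the same for the moment, N m; "grip_width": finger opening in m; "finger_force": force on a finger pad.
Only numpy, scipy, OpenCV 4.12 (cv2) and the standard library are available. Lean on these libraries where they do the work, as an engineer would, in place of code of your own. Each camera call takes 0.05 s, during which the arm holds its last target. There are 200 camera calls.

TASK

Stand the loose steel rod offcut upright in the wide part of the tapered slot gauge and slide it towards the narrow end until it wedges snugly between both jaws, pressing gently so that the jaws are not marked; leave it wedged there. Then slide the gauge's marker gently along the slot until its nose touches the rod, so that the size can be read off, and let go. Leave the spray can, the wrench and the solvent tin alone.

Things in the scene. Friction and masses are not known exactly. Their poses are not given: they have to be found in the camera images.
- rod_mid (a point): Centre of the rod offcut: a plain round steel bar, 22 mm in diameter and 70 mm long, 0.21 kg, loose, standing upright on the bench. The point is on its axis, half-way up (35 mm above its foot); z is its axis.
- rod: The same rod offcut; origin at the centre of its foot.
- gauge: Tapered slot gauge, fixed on the bench: dark steel base plate 310 x 180 mm, 6 mm thick, with two steel jaws (tops 28 mm above the bench), the slot between them, and an aluminium marker. Origin on the slot's centre line at bench height; x runs along the slot from wide to narrow end, z up. Plate spans x -190 to +120 mm. The slot's floor is the plate's top, 6 mm above the bench.
- slot_entry (a point): On the slot's floor and centre line at gauge x = -65 mm: the wide part, at least 31 mm wide here, where the rod's foot can be set down. The marker's nose starts at least 24 mm behind it. From here the slot narrows to 6 mm at gauge x = 100 mm.
- jaw_fixed: Jaw on the gauge's +y side: steel bar 260 x 30 x 22 mm with a straight upright slot face. Origin under its middle line, 15 mm from its narrow-end end; x along the bar to the narrow end. A 6 to 12 N push along the slot wedges the rod snugly, and friction holds it when let go. Over 25 N between rod and a jaw marks it.
- jaw_pivot: The other jaw, on the gauge's -y side, with the pivot bolt it turns on (origin on the bolt, placed as on the first jaw). The bar is clamped at another angle each time, which is not measured; it does not move in use. So the rod wedges somewhere between gauge x = -10 and 55 mm, up to 4 mm to either side of the centre line: find it by feel.
- marker: Aluminium marker that slides along the slot's centre line only, parked in the wide end behind where the rod goes in. Upright round post, 16 mm diameter, top 64 mm above the bench, to pinch or push, on a foot 26 x 20 x 12 mm; a nose bar 8 mm wide, 10 mm high, points to the narrow end. About 1.5 N of friction, stays where left, 160 mm of travel.
- marker_post (a point): On the axis of the marker's post, 51 mm above the bench (13 mm below the post's top).
- marker_nose (a point): Middle of the end face of the marker's nose, 60 mm ahead of the post's axis along the slot, 19 mm above the bench. It touches the rod when it is 11 mm from the rod's axis.
- spray_can: Bystander: grey spray can, 54 mm in diameter and 150 mm tall, standing on the bench.
- wrench: Bystander: steel wrench 180 mm long, lying on the bench.
- solvent_tin: Bystander: blue solvent tin 60 x 100 mm, 130 mm tall with a black cap, standing on the bench.
There are look-alikes about, which are no part of the job. Of the things shaped like the rod, the bare steel one is meant.

How it is judged:
By the outcome, as a careful person would: the job done as asked, in the order asked, and still so for the second after the job is handed in, with the robot touching nothing.
It also fails if it takes over 67 s, if anything falls off the work surface, if the arm or the gripper's body presses on something with over 40 N, if the wrist force passes 120 N, or if a joint passes its speed limit or range.

## Working session

There is one attempt and no reset: what is moved stays moved. The work goes in short steps, Python scripts to look and compute and a tool call to move; the robot and the scene stay as the last step left them, time stands still between calls to the robot, and variables do not carry over. Pictures are saved under pics/ and viewed, at most 10 in all, crops included, and the job is handed in when it is done.

Besides the shell and the picture viewer there is one more tool, called after "Request:" by a JSON object that holds its "op" and its "data", one argument or row to a line. send_rows: Moves the arm, as the interface text tells. Its arguments: {"type":"object","properties":{"targets":{"type":"array"},"squeeze":{"type":"number"}},"required":["targets"]}

```bash
ls; mkdir -p pics; python3 - <<'E'
from workcell import robot, imaging
import cv2, numpy as np
s=robot.read_state();print({k:np.round(v,3).tolist() for k,v in s.items()})
ims=[]
for n in ("side","top"):
    p,d=imaging.camera(n);np.savez(f"pics/{n}0.npz",p=p,d=d);cv2.imwrite(f"pics/{n}0.png",cv2.resize(p[:,:,::-1],(768,576),interpolation=cv2.INTER_CUBIC))
    c=imaging.calibration(n);R=cv2.Rodrigues(np.array(c["rvec"]))[0];print(n,np.round(c["K"],1).tolist(),c["D"],(-R.T@np.array(c["tvec"]).ravel()).round(3),R.round(2).tolist())
E
```

```text
pics
{'time': 0.0, 'q': [-1.196, 0.424, 1.631, -0.0, 1.089, -0.019], 'dq': [-0.002, 0.002, 0.001, 0.0, -0.001, -0.001], 'effort': [-0.004, -55.74, -28.174, -0.0, 0.007, -0.0], 'tcp_pos': [0.24, -0.577, 0.231], 'eef_rot': [0.981, 0.196, -0.0, -0.001], 'force': [0.146, 0.169, -1.257], 'ft_torque': [0.001, -0.033, -0.02], 'finger_force': 0.0, 'grip_width': 0.086}
side [[353.2, 0.0, 258.1], [0.0, 353.2, 187.3], [0.0, 0.0, 1.0]] [-0.00654456  0.          0.          0.          0.        ] [0.266 0.435 0.682] [[-0.77, -0.64, -0.01], [-0.46, 0.57, -0.68], [0.44, -0.51, -0.74]]
top [[439.5, 0.0, 265.4], [0.0, 439.5, 184.2], [0.0, 0.0, 1.0]] [-0.13673563  0.          0.          0.          0.        ] [0.555 0.004 1.187] [[-0.0, -1.0, -0.0], [-1.0, 0.0, -0.05], [0.05, 0.0, -1.0]]
```

View pics/top0.png

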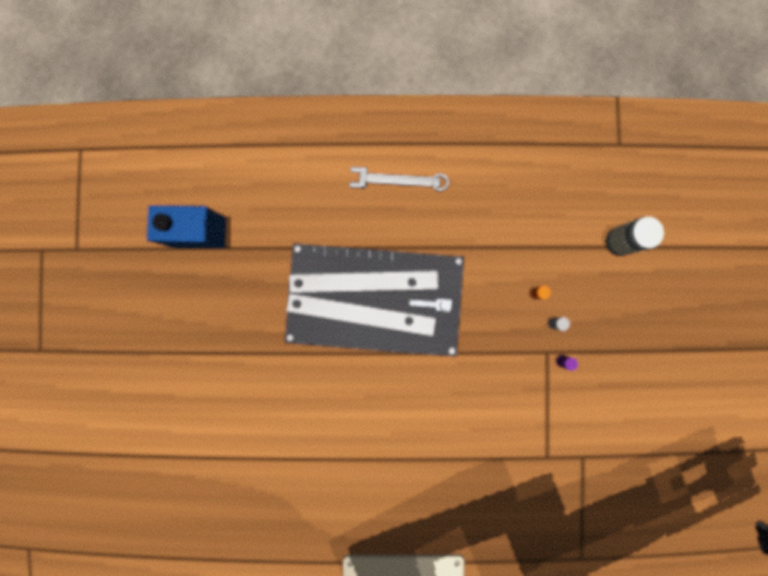

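View pics/side0.png

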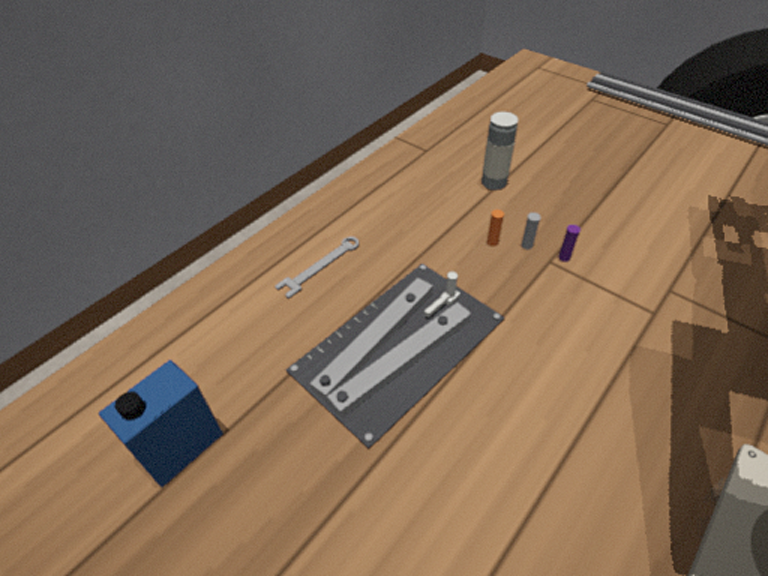

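Top view: three rod shapes, orange (541,292), bare grey steel (562,324) and purple (568,363). The grey one matches "bare steel". The gauge's narrow end is at the left (world +y), with the marker post at about (444,305) and its nose at (410,303). Next I'll measure these and confirm the rod in a crop.

```bash
cat > h.py <<'E'
import numpy as np, cv2
from workcell import robot, imaging
def ray(c,px):
    u=cv2.undistortPoints(np.array(px,float).reshape(-1,1,2),np.array(c["K"]),np.array(c["D"])).reshape(-1,2)
    R=cv2.Rodrigues(np.array(c["rvec"],float))[0]; o=-R.T@np.array(c["tvec"],float).ravel()
    return o, np.c_[u,np.ones(len(u))]@R
def plane(c,px,z):
    o,d=ray(c,px); return o+d*((z-o[2])/d[:,2])[:,None]
def cloud(c,d):
    v,u=np.mgrid[:384,:512]; o,r=ray(c,np.c_[u.ravel(),v.ravel()])
    return (o+r*d.reshape(-1,1)).reshape(384,512,3)
def pix(c,P): return cv2.projectPoints(np.array(P,float).reshape(-1,3),np.array(c["rvec"],float),np.array(c["tvec"],float),np.array(c["K"]),np.array(c["D"]))[0].reshape(-1,2)
def grab(n):
    c=imaging.calibration(n);p,d=imaging.camera(n);return c,p,d
E
python3 - <<'E'
from h import *
c=imaging.calibration("top");f=np.load("pics/top0.npz");p,d=f["p"],f["d"]
W=cloud(c,d)
def rep(n,x0,x1,y0,y1,z0,z1):
    s=W[int(y0/1.5):int(y1/1.5),int(x0/1.5):int(x1/1.5)].reshape(-1,3);m=(s[:,2]>z0)&(s[:,2]<z1);print(n,m.sum(),s[m].mean(0).round(4) if m.any() else s[:,2].max())
rep("rod",545,575,312,338,.06,.08)
rep("orange",530,552,284,304,.06,.08);rep("purple",555,580,352,372,.06,.08)
rep("post",430,460,295,315,.055,.075)
rep("plate",250,500,230,370,.003,.012)
hsv=cv2.cvtColor(p,cv2.COLOR_RGB2HSV)
print("steel/orange/purple hsv",hsv[216,375],hsv[195,361],hsv[242,379])
m=((p.max(2)<95)&(hsv[...,1]<70)).astype(np.uint8);m[:,:185]=0;m[:,315:]=0;m[:158]=0;m[240:]=0
m=cv2.morphologyEx(m,cv2.MORPH_CLOSE,np.ones((25,25)))
k=max(cv2.findContours(m,0,1)[0],key=cv2.contourArea);r=cv2.minAreaRect(k);b=cv2.boxPoints(r)
P=plane(c,b,.006);print(r,P.round(4).tolist(),np.linalg.norm(np.diff(P,axis=0),axis=1))
for n,q in dict(fixnar=(297,304),fixwide=(409,321),pivnar=(298,283),pivwide=(411,282)).items(): print(n,plane(c,np.array(q)/1.5,.028).round(4))
print("post",plane(c,np.array((446,305))/1.5,.064),"nose",plane(c,np.array((410,303))/1.5,.024),"rodtop",plane(c,np.array((565,323))/1.5,.07))
cr=p[185:255,345:400,::-1];cv2.imwrite("pics/crop0.png",cv2.resize(cr,None,fx=7,fy=7,interpolation=cv2.INTER_CUBIC))
E
```

```text
rod 70 [ 0.5299 -0.2714  0.0699]
orange 67 [ 0.5817 -0.2377  0.07  ]
purple 60 [ 0.4607 -0.2848  0.0692]
post 30 [ 0.5611 -0.0714  0.0647]
plate 6205 [0.5729 0.0492 0.0064]
steel/orange/purple hsv [ 12   6 205] [ 17 214 235] [143 160 172]
((249.67140197753906, 199.50039672851562), (113.12804412841797, 66.29975128173828), 4.899092674255371) [[0.4966, 0.2101, 0.006], [0.675, 0.1953, 0.006], [0.6475, -0.1093, 0.006], [0.4701, -0.0928, 0.006]] [0.17895609 0.30583144 0.17818302]
fixnar [[0.5638 0.1863 0.028 ]]
fixwide [[ 0.5335 -0.011   0.028 ]]
pivnar [[0.6009 0.1846 0.028 ]]
pivwide [[ 0.6019 -0.0148  0.028 ]]
post [[ 0.56107533 -0.07359091  0.064     ]] nose [[ 0.56507601 -0.01289742  0.024     ]] rodtop [[ 0.52925802 -0.27644838  0.07      ]]
```

View pics/crop0.png

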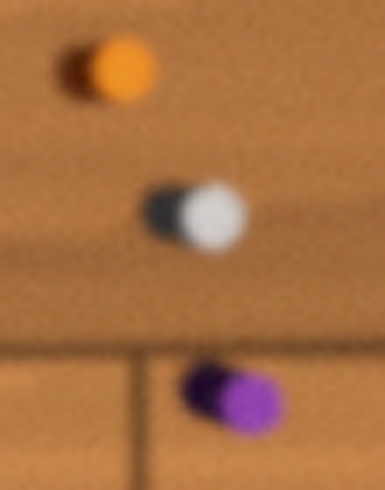

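The crop shows the bare grey steel rod at crop (213,216), between the orange and purple ones, so that's the target. World positions: rod (0.529,-0.272), gauge origin about (0.575,0.086), gauge heading about 84.9°. I'll turn the tool so the fingers close along the slot direction, and go above the rod.

Request:
{"op": "send_rows", "data": {
  "targets": [
    [[0,0,0.0967,0,0,0,1],[0,0,0.0967,0,0,0,1],[0,0,0.0967,0,0,0,1],[0,0,0.0967,0,0,0,1],[0,0,0.0967,0,0,0,1],[0,0,0,0.0187,-0.0235,0.004,1],[0,0,0,0.0187,-0.0235,0.004,1],[0,0,0,0.0187,-0.0235,0.004,1],[0,0,0,0.0187,-0.0235,0.004,1],[0,0,0,0.0187,-0.0235,0.004,1],[0,0,0,0.0187,-0.0235,0.004,1],[0,0,0,0.0187,-0.0235,0.004,1],[0,0,0,0.0187,-0.0235,0.004,1],[0,0,0,0.0187,-0.0235,0.004,1],[0,0,0,0.0187,-0.0235,0.004,1],[0,0,0,0.0187,-0.0235,0.004,1],[0,0,0,0.0187,-0.0235,0.004,1],[0,0,0,0.0187,-0.0235,0.004,1],[0,0,0,0.0187,-0.0235,0.004,1],[0,0,0,0,0,0,1]]
  ]
}}

```text
time: 1.77
tcp_pos: [0.5325, -0.2694, 0.1743]
eef_rot: [0.999, -0.043, -0.0, -0.001]
force: [-0.2, -0.0, 0.4]
grip_width: 0.0854
finger_force: 0.0
```

```bash
cat >> h.py <<'E'
def st():
    s=robot.read_state();print("t",round(s["time"],2),"tcp",np.round(s["tcp_pos"],4),"F",np.round(s["force"],2),"w",round(float(s["grip_width"]),4),"ff",round(float(s["finger_force"]),1));return s
def to(s,P):
    from scipy.spatial.transform import Rotation as Ro
    R=Ro.from_quat(s["eef_rot"]).as_matrix();print("R",R.round(3).tolist(),"q",np.round(s["q"],2),"shift to",P,(R.T@(np.array(P)-s["tcp_pos"])).round(4))
E
python3 - <<'E'
from h import *
s=st();c,p,d=grab("wrist")
W=cloud(c,d);m=(W[...,2]>.06)&(W[...,2]<.08)
sat=cv2.cvtColor(p,cv2.COLOR_RGB2HSV)[...,1]
n,l,sts,ce=cv2.connectedComponentsWithStats((m&(sat<90)).astype(np.uint8))
for i in range(1,n):
    if sts[i,4]>60: print(sts[i],ce[i],plane(c,ce[i],.07).round(4),W[l==i].mean(0).round(4))
to(s,[.5295,-.272,.028])
cv2.imwrite("pics/w1.png",p[:,:,::-1])
E
```

```text
t 1.77 tcp [ 0.5325 -0.2694  0.1743] F [-0.23 -0.04  0.44] w 0.0854 ff 0.0
[402   0  48  11 326] [424.39570552   4.59202454] [[ 0.6499 -0.3876  0.07  ]] [ 0.6501 -0.3878  0.0693]
[  0 164  14  21 219] [  5.31050228 174.89497717] [[ 0.5619 -0.0818  0.07  ]] [ 0.5607 -0.0764  0.0631]
[251 181  28  31 699] [264.0658083  195.92989986] [[ 0.5291 -0.2729  0.07  ]] [ 0.5288 -0.2728  0.0692]
R [[0.996, -0.086, 0.0], [-0.086, -0.996, 0.001], [-0.0, -0.001, -1.0]] q [-0.49  0.45  1.74  0.    0.95  1.17] shift to [0.5295, -0.272, 0.028] [-0.0028  0.0031  0.1463]
```

Rod confirmed at (0.529,-0.273), top at 0.07. Going down to grasp it.

Request:
{"op": "send_rows", "data": {
  "targets": [
    [[0,0,0,-0.0031,0.0038,0.01,1],[0,0,0,0,0,0.02,1],[0,0,0,0,0,0.02,1],[0,0,0,0,0,0.02,1],[0,0,0,0,0,0.02,1],[0,0,0,0,0,0.02,1],[0,0,0,0,0,0.02,1],[0,0,0,0,0,0.016,1],[0,0,0,0,0,0,1],[0,0,0,0,0,0,0],[0,0,0,0,0,0,-0.5],[0,0,0,0,0,0,-1],[0,0,0,0,0,0,-1],[0,0,0,0,0,0,-1],[0,0,0,0,0,0,-1],[0,0,0,0,0,0,-1],[0,0,0,0,0,0,-1],[0,0,0,0,0,0,-1]]
  ],
  "squeeze": 25
}}

```text
time: 3.32
tcp_pos: [0.5271, -0.2768, 0.0303]
eef_rot: [0.999, -0.045, 0.001, 0.0]
force: [-1.3, 0.2, 6.7]
grip_width: 0.021
finger_force: 24.5
```

Request:
{"op": "send_rows", "data": {
  "targets": [
    [[0,0,0,0,0,-0.01,-1],[0,0,0,0,0,-0.03,-1],[0,0,0,0,0,-0.035,-1],[0,0,0,0,0,-0.035,-1],[0,0,0,0,0,-0.03,-1],[0,0,0,0.0017,-0.02,0,-1],[0,0,0,0.0017,-0.03,0,-1],[0,0,0,0.0017,-0.032,0,-1],[0,0,0,0.0017,-0.032,0,-1],[0,0,0,0.0017,-0.032,0,-1],[0,0,0,0.0017,-0.032,0,-1],[0,0,0,0.0017,-0.032,0,-1],[0,0,0,0.0017,-0.03,0,-1],[0,0,0,0.0017,-0.03,0,-1],[0,0,0,0.0014,-0.03,0,-1],[0,0,0,0,0,0,-1],[0,0,0,0,0,0,-1]]
  ]
}}

```text
time: 4.73
tcp_pos: [0.5699, 0.0224, 0.1696]
eef_rot: [0.999, -0.043, -0.0, 0.0]
force: [-0.2, -1.6, -1.8]
grip_width: 0.0213
finger_force: 25.1
```

```bash
python3 - <<'E'
from h import *
s=st();c,p,d=grab("wrist");np.savez("pics/w2.npz",p=p,d=d,**{k:np.array(c[k]) for k in c})
to(s,[.5696,.0209,.034])
cv2.imwrite("pics/w2.png",cv2.resize(p[:,:,::-1],(768,576)))
E
```

```text
t 4.73 tcp [0.5699 0.0224 0.1696] F [-0.22 -1.62 -1.76] w 0.0213 ff 25.1
R [[0.996, -0.086, -0.0], [-0.086, -0.996, -0.0], [-0.0, 0.0, -1.0]] q [ 0.02  0.42  1.8  -0.    0.92  1.68] shift to [0.5696, 0.0209, 0.034] [-1.000e-04  1.500e-03  1.356e-01]
```

View pics/w2.png

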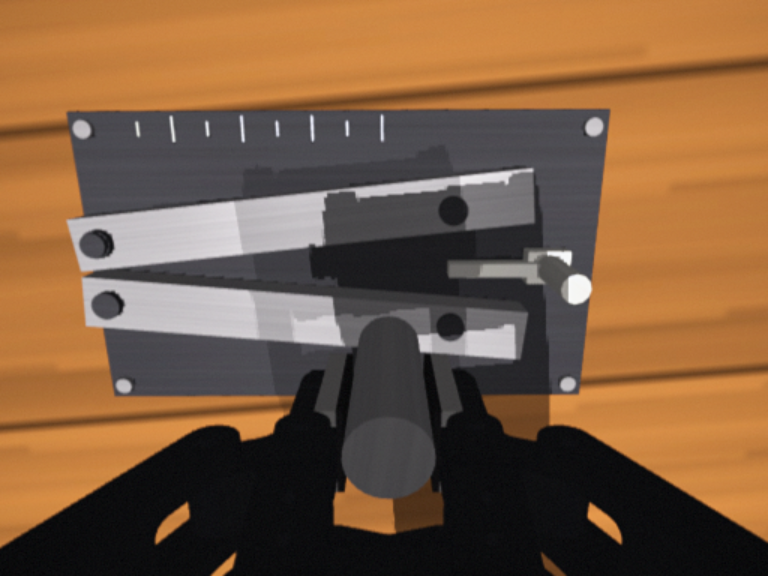

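The wrist view shows the gauge with plate corners near (67,112), (609,110), (578,394), (115,396). The slot's inner edges run (80,270)→(533,222) for the upper jaw and (82,277)→(527,312) for the lower. The held rod's foot is at (388,457), and the marker is at the right, with the nose tip at (449,268).

```bash
python3 - <<'E'
from h import *
f=np.load("pics/w2.npz");c={k:f[k] for k in("K","D","rvec","tvec")};p,d=f["p"],f["d"]
q=lambda x,y,z:plane(c,np.array([(x,y)])/1.5,z)[0,:2]
C=np.array([q(67,112,.006),q(609,110,.006),q(578,394,.006),q(115,396,.006)]);print(C.round(4),[np.linalg.norm(C[i]-C[i-1]).round(4) for i in range(4)])
bolts=[q(595,127,.008),q(568,384,.008),q(82,129,.008),q(124,385,.008)]
u=((C[0]+C[3])-(C[1]+C[2]));u/=np.linalg.norm(u);v=np.array([-u[1],u[0]])
ctr=C.mean(0);O=ctr+.035*u;print("O",O.round(4),"u",u.round(4),"deg",np.degrees(np.arctan2(u[1],u[0])).round(2),"screws ctr",np.mean(bolts,0).round(4))
g=lambda P:np.array([(P-O)@u,(P-O)@v])
pv=[g(q(80,271,.028)),g(q(533,222,.028))];fx=[g(q(82,277,.028)),g(q(527,312,.028))]
print("piv",pv,"fix",fx)
print("pivot bolts",g(q(96,243,.03)),g(q(107,305,.03)),"post",g(q(576,289,.064)),"nose",g(q(449,262,.024)),g(q(449,275,.014)))
# jaw tops from depth: edges by gauge-x slices
W=cloud(c,d);X=(W[...,:2]-O)@u;Y=(W[...,:2]-O)@v;Z=W[...,2]
for x in range(-60,90,15):
    m=(abs(X-x/1e3)<.002)&(abs(Z-.028)<.006)&(abs(Y)<.08);y=Y[m]
    a=y[y>.0];b=y[y<-.0]
    print(x,m.sum(),"fix inner",a.min().round(4) if len(a) else None,"piv inner",b.max().round(4) if len(b) else None,np.median(Z[m]).round(4))
s=st();F=q(388,457,s["tcp_pos"][2]-.030);print("rod foot",F,"tcp",s["tcp_pos"],"entry",O-.065*u)
E
```

```text
[[ 0.6723  0.1968]
 [ 0.6469 -0.1101]
 [ 0.469  -0.0957]
 [ 0.494   0.2115]] [np.float64(0.1789), np.float64(0.308), np.float64(0.1785), np.float64(0.3082)]
O [0.5734 0.0855] u [0.0818 0.9966] deg 85.31 screws ctr [0.5703 0.0505]
piv [array([ 0.11391722, -0.00179035]), array([-0.14429506, -0.02895372])] fix [array([0.11337544, 0.00177583]), array([-0.14474577,  0.02412309])]
pivot bolts [ 0.10089587 -0.01844032] [0.10045681 0.01813955] post [-0.15838375 -0.00026293] nose [-0.09846936 -0.00528549] [-0.09992888  0.00508582]
-60 240 fix inner 0.016 piv inner -0.0207 0.0279
-45 311 fix inner 0.0146 piv inner -0.0189 0.0279
-30 331 fix inner 0.0133 piv inner -0.0176 0.0279
-15 327 fix inner 0.0121 piv inner -0.0156 0.0278
0 321 fix inner 0.0108 piv inner -0.0141 0.0278
15 330 fix inner 0.0093 piv inner -0.0124 0.0278
30 324 fix inner 0.0081 piv inner -0.0108 0.0278
45 322 fix inner 0.0069 piv inner -0.0098 0.0278
60 320 fix inner 0.0056 piv inner -0.0083 0.0278
75 323 fix inner 0.0042 piv inner -0.0062 0.0278
t 4.78 tcp [0.5698 0.0213 0.1695] F [-0.01 -0.96 -2.57] w 0.0213 ff 25.1
rod foot [0.52266989 0.02661808] tcp [0.56975384 0.02126184 0.16948358] entry [0.56811654 0.02071154]
```

```bash
python3 - <<'E'
from h import *
f=np.load("pics/w2.npz");c={k:f[k] for k in("K","D","rvec","tvec")}
s=st();z=s["tcp_pos"][2]
for n,P in dict(top=(388,457,z+.040),foot_far_edge=(388,319,z-.030)).items(): print(n,plane(c,np.array([P[:2]])/1.5,P[2]))
print(pix(c,[s["tcp_pos"]+np.array([0,0,.04]),s["tcp_pos"]+np.array([0,0,-.03]),s["tcp_pos"]+np.array([.011,0,-.03])])*1.5)
to(s,[.5678,.0207,.036])
E
```

```text
t 4.78 tcp [0.5698 0.0213 0.1695] F [-0.01 -0.96 -2.57] w 0.0213 ff 25.1
top [[0.57027907 0.02256183 0.20948358]]
foot_far_edge [[0.57942327 0.02173301 0.13948358]]
[[393.77455699 458.54093179]
 [391.56701249 343.89001188]
 [388.99224806 315.39632768]]
R [[0.996, -0.088, -0.0], [-0.088, -0.996, -0.0], [-0.0, 0.0, -1.0]] q [ 0.02  0.42  1.8  -0.    0.92  1.68] shift to [0.5678, 0.0207, 0.036] [-0.0018  0.0007  0.1335]
```

Slot geometry: the rod should wedge near gauge x ≈ 15 mm, y ≈ -1 mm. The rod sits at the TCP to within about 1 mm, so I'll descend into the wide part.

Request:
{"op": "send_rows", "data": {
  "targets": [
    [[0,0,0,0,0,0.01,-1],[0,0,0,0,0,0.02,-1],[0,0,0,0,0,0.02,-1],[0,0,0,0,0,0.02,-1],[0,0,0,0,0,0.02,-1],[0,0,0,0,0,0.015,-1],[0,0,0,0,0,0.01,-1],[0,0,0,0,0,0.008,-1],[0,0,0,0,0,0.005,-1],[0,0,0,0,0,0.002,-1],[0,0,0,0,0,0,-1],[0,0,0,0,0,0,-1],[0,0,0,0,0,0,-1]]
  ]
}}

```text
time: 5.87
tcp_pos: [0.5707, 0.0209, 0.0401]
eef_rot: [0.999, -0.045, 0.001, -0.0]
force: [-0.5, 0.2, -2.6]
grip_width: 0.0212
finger_force: 25.1
```

Request:
{"op": "send_rows", "data": {
  "targets": [
    [[0,0,0,-0.0006,0,0.001,-1],[0,0,0,0,0,0.001,-1],[0,0,0,0,0,0.001,-1],[0,0,0,0,0,0.0005,-1],[0,0,0,0,0,0,-1],[0,0,0,0,0,0,-1],[0,0,0,0,0,0,-1]]
  ]
}}

```text
time: 6.45
tcp_pos: [0.5697, 0.021, 0.0363]
eef_rot: [0.999, -0.045, 0.0, -0.0]
force: [-1.4, 0.9, 6.2]
grip_width: 0.0211
finger_force: 25.8
```

Request:
{"op": "send_rows", "data": {
  "targets": [
    [[0,0,0,0,0,-0.0005,-1],[0,0,0,0,0,-0.0002,-1],[0,0,0,-0.0001,-0.004,0,-1],[0,0,0,-0.0001,-0.006,0,-1],[0,0,0,-0.0001,-0.006,0,-1],[0,0,0,-0.0001,-0.006,0,-1],[0,0,0,-0.0001,-0.006,0,-1],[0,0,0,-0.0001,-0.006,0,-1],[0,0,0,-0.0001,-0.006,0,-1],[0,0,0,-0.0001,-0.006,0,-1],[0,0,0,-0.0001,-0.005,0,-1],[0,0,0,-0.0001,-0.004,0,-1],[0,0,0,0,-0.002,0,-1],[0,0,0,0,0,0,-1],[0,0,0,0,0,0,-1]]
  ],
  "squeeze": 20
}}

```text
time: 7.7
tcp_pos: [0.5736, 0.0778, 0.0365]
eef_rot: [0.999, -0.045, -0.0, 0.0]
force: [1.3, 0.5, -3.0]
grip_width: 0.0209
finger_force: 25.2
```

Request:
{"op": "send_rows", "data": {
  "targets": [
    [[0,0,0,0,-0.002,0,-1],[0,0,0,0,-0.002,0,-1],[0,0,0,0,-0.002,0,-1],[0,0,0,0,-0.002,0,-1],[0,0,0,0,-0.002,0,-1],[0,0,0,0,-0.002,0,-1],[0,0,0,0,0,0,-1],[0,0,0,0,0,0,-1],[0,0,0,0,0,0,-1]]
  ]
}}

```text
time: 8.45
tcp_pos: [0.5747, 0.0898, 0.0365]
eef_rot: [0.999, -0.045, 0.0, 0.0]
force: [0.6, -0.3, -1.7]
grip_width: 0.0213
finger_force: 25.2
```

Request:
{"op": "send_rows", "data": {
  "targets": [
    [[0,0,0,0,-0.001,0,-1],[0,0,0,0,-0.001,0,-1],[0,0,0,0,-0.001,0,-1],[0,0,0,0,0,0,-1],[0,0,0,0,0,0,-1]]
  ]
}}

```text
time: 8.87
tcp_pos: [0.575, 0.0928, 0.0365]
eef_rot: [0.999, -0.045, 0.0, -0.0]
force: [-0.9, 0.1, -2.5]
grip_width: 0.0214
finger_force: 25.2
```

Request:
{"op": "send_rows", "data": {
  "targets": [
    [[0,0,0,0,-0.001,0,-1],[0,0,0,0,-0.001,0,-1],[0,0,0,0,0,0,-1],[0,0,0,0,0,0,-1]]
  ]
}}

```text
time: 9.2
tcp_pos: [0.5752, 0.0948, 0.0365]
eef_rot: [0.999, -0.045, 0.0, -0.0]
force: [0.1, 0.3, -1.9]
grip_width: 0.0212
finger_force: 25.2
```

Request:
{"op": "send_rows", "data": {
  "targets": [
    [[0,0,0,0,-0.0005,0,-1],[0,0,0,0,-0.0005,0,-1],[0,0,0,0,-0.0005,0,-1],[0,0,0,0,0,0,-1],[0,0,0,0,0,0,-1]]
  ]
}}

```text
time: 9.62
tcp_pos: [0.5753, 0.0963, 0.0365]
eef_rot: [0.999, -0.045, -0.0, 0.0]
force: [-0.4, 0.0, -1.5]
grip_width: 0.0216
finger_force: 25.2
```

Request:
{"op": "send_rows", "data": {
  "targets": [
    [[0,0,0,0,-0.0005,0,-1],[0,0,0,0,-0.0005,0,-1],[0,0,0,0,0,0,-1],[0,0,0,0,0,0,-1]]
  ]
}}

```text
time: 9.95
tcp_pos: [0.5754, 0.0973, 0.0365]
eef_rot: [0.999, -0.045, 0.0, -0.0]
force: [-0.3, -0.2, -1.9]
grip_width: 0.0216
finger_force: 25.2
```

Request:
{"op": "send_rows", "data": {
  "targets": [
    [[0,0,0,0,-0.0005,0,-1],[0,0,0,0,-0.0005,0,-1],[0,0,0,0,0,0,-1],[0,0,0,0,0,0,-1]]
  ]
}}

```text
time: 10.28
tcp_pos: [0.5755, 0.0982, 0.0365]
eef_rot: [0.999, -0.045, 0.0, -0.0]
force: [-0.0, -0.3, -2.0]
grip_width: 0.0212
finger_force: 25.2
```

Request:
{"op": "send_rows", "data": {
  "targets": [
    [[0,0,0,0,-0.0005,0,-1],[0,0,0,0,-0.0005,0,-1],[0,0,0,0,0,0,-1],[0,0,0,0,0,0,-1]]
  ]
}}

```text
time: 10.62
tcp_pos: [0.5756, 0.0993, 0.0365]
eef_rot: [0.999, -0.045, 0.0, -0.0]
force: [-0.9, 0.4, -1.7]
grip_width: 0.0208
finger_force: 25.2
```

Request:
{"op": "send_rows", "data": {
  "targets": [
    [[0,0,0,0,-0.0005,0,-1],[0,0,0,0,-0.0005,0,-1],[0,0,0,0,0,0,-1],[0,0,0,0,0,0,-1]]
  ]
}}

```text
time: 10.95
tcp_pos: [0.5757, 0.1002, 0.0365]
eef_rot: [0.999, -0.045, 0.0, -0.0]
force: [-0.2, 0.1, -2.5]
grip_width: 0.0213
finger_force: 25.2
```

Request:
{"op": "send_rows", "data": {
  "targets": [
    [[0,0,0,0,-0.0005,0,-1],[0,0,0,0,-0.0005,0,-1],[0,0,0,0,0,0,-1],[0,0,0,0,0,0,-1]]
  ]
}}

```text
time: 11.28
tcp_pos: [0.5758, 0.1012, 0.0365]
eef_rot: [0.999, -0.045, 0.0, -0.0]
force: [1.3, -0.5, -2.3]
grip_width: 0.0214
finger_force: 25.1
```

Request:
{"op": "send_rows", "data": {
  "targets": [
    [[0,0,0,0,-0.0005,0,-1],[0,0,0,0,-0.0005,0,-1],[0,0,0,0,0,0,-1],[0,0,0,0,0,0,-1]]
  ]
}}

```text
time: 11.62
tcp_pos: [0.5758, 0.1018, 0.0365]
eef_rot: [0.999, -0.045, -0.0, 0.0]
force: [0.9, -5.2, -1.7]
grip_width: 0.0215
finger_force: 25.2
```

Request:
{"op": "send_rows", "data": {
  "targets": [
    [[0,0,0,0,-0.0002,0,-1],[0,0,0,0,-0.0001,0,-1],[0,0,0,0,0,0,-1],[0,0,0,0,0,0,-1],[0,0,0,0,0,0,-1]]
  ]
}}

```text
time: 12.03
tcp_pos: [0.5758, 0.102, 0.0365]
eef_rot: [0.999, -0.045, -0.0, 0.0]
force: [1.5, -5.0, -2.5]
grip_width: 0.0213
finger_force: 25.2
```

Request:
{"op": "send_rows", "data": {
  "targets": [
    [[0,0,0,0,-0.0003,0,-1],[0,0,0,0,-0.0002,0,-1],[0,0,0,0,0,0,-1],[0,0,0,0,0,0,-1],[0,0,0,0,0,0,-1]]
  ]
}}

```text
time: 12.45
tcp_pos: [0.5758, 0.1022, 0.0365]
eef_rot: [0.999, -0.045, -0.0, 0.0]
force: [0.4, -7.6, -1.5]
grip_width: 0.0215
finger_force: 25.3
```

Request:
{"op": "send_rows", "data": {
  "targets": [
    [[0,0,0,0,-0.0002,0,-1],[0,0,0,0,0,0,-1],[0,0,0,0,0,0,-1],[0,0,0,0,0,0,-1]]
  ]
}}

```text
time: 12.78
tcp_pos: [0.5759, 0.1023, 0.0365]
eef_rot: [0.999, -0.045, -0.0, 0.001]
force: [0.7, -6.9, -1.2]
grip_width: 0.0214
finger_force: 25.4
```

```bash
python3 - <<'E'
from h import *
for i in range(3): s=st();grab("top")
E
```

```text
t 12.78 tcp [0.5759 0.1023 0.0365] F [ 0.68 -6.86 -1.19] w 0.0214 ff 25.4
t 12.83 tcp [0.5758 0.1023 0.0365] F [ 1.61 -7.82 -1.04] w 0.0213 ff 25.4
t 12.88 tcp [0.5759 0.1023 0.0365] F [-0.2  -7.74 -0.81] w 0.0215 ff 25.4
```

Request:
{"op": "send_rows", "data": {
  "targets": [
    [[0,0,0,0,-0.0002,0,-1],[0,0,0,0,0,0,-1],[0,0,0,0,0,0,-1]]
  ]
}}

```text
time: 13.18
tcp_pos: [0.5758, 0.1023, 0.0365]
eef_rot: [0.999, -0.045, -0.0, 0.001]
force: [0.4, -8.8, -1.5]
grip_width: 0.0214
finger_force: 25.4
```

Request:
{"op": "send_rows", "data": {
  "targets": [
    [[0,0,0,0,0,0,-0.4],[0,0,0,0,0,0,-0.3],[0,0,0,0,0,0,-0.1],[0,0,0,0,0,0,0.1],[0,0,0,0,0,0,0.2],[0,0,0,0,0,0,0.2],[0,0,0,0,0,0,0.2]]
  ]
}}

```text
time: 13.77
tcp_pos: [0.576, 0.1036, 0.0366]
eef_rot: [0.999, -0.045, 0.0, -0.0]
force: [0.5, -0.1, -0.0]
grip_width: 0.0513
finger_force: 0.0
```

Request:
{"op": "send_rows", "data": {
  "targets": [
    [[0,0,0,0,0,-0.01,0.2],[0,0,0,0,0,-0.025,0.2],[0,0,0,0,0,-0.03,0.2],[0,0,0,0,0,-0.03,0.2],[0,0,0,0,0,-0.02,0.2],[0,0,0,0,0.0263,0,0.2],[0,0,0,0,0.03,0,0.2],[0,0,0,0,0.03,0,0.2],[0,0,0,0,0.03,0,0.2],[0,0,0,0,0.03,0,0.2],[0,0,0,0,0.03,0,0.2],[0,0,0,0,0,0,0.2],[0,0,0,0,0,0,0.2]]
  ]
}}

```text
time: 14.85
tcp_pos: [0.5601, -0.0735, 0.1522]
eef_rot: [0.999, -0.046, 0.0, -0.0]
force: [-0.5, 0.6, -0.1]
grip_width: 0.0516
finger_force: 0.0
```

```bash
python3 - <<'E'
from h import *
s=st();c,p,d=grab("wrist");np.savez("pics/w3.npz",p=p,d=d,**{k:np.array(c[k]) for k in c})
W=cloud(c,d);O=np.array([.5734,.0855]);u=np.array([.0818,.9966]);v=np.array([-.9966,.0818])
X=(W[...,:2]-O)@u;Y=(W[...,:2]-O)@v
for n,x0,x1,z0,z1 in(("post",-.18,-.14,.058,.07),("rod",-.01,.05,.07,.082)):
    m=(X>x0)&(X<x1)&(abs(Y)<.02)&(W[...,2]>z0)&(W[...,2]<z1)
    if m.any():
        q=np.argwhere(m)[:,::-1].mean(0);print(n,m.sum(),X[m].mean(),Y[m].mean(),W[m].mean(0).round(4),q,plane(c,q,.064 if n=="post" else .076))
to(s,[.5605,-.072,.036])
cv2.imwrite("pics/w3.png",cv2.resize(p[:,:,::-1],(768,576)))
E
```

```text
t 14.85 tcp [ 0.5601 -0.0735  0.1522] F [-0.55  0.55 -0.07] w 0.0516 ff 0.0
post 394 -0.15802588091189215 -0.0015389713915729335 [ 0.562  -0.0721  0.0636] [256.69543147 195.60659898] [[ 0.56214849 -0.07214433  0.064     ]]
rod 541 0.010786554298268792 -0.0015125291093035717 [0.5758 0.0961 0.0748] [  8.43992606 202.75600739] [[0.57611475 0.09517132 0.076     ]]
R [[0.996, -0.093, 0.001], [-0.093, -0.996, 0.0], [0.001, -0.0, -1.0]] q [-0.15  0.44  1.82  0.    0.88  1.51] shift to [0.5605, -0.072, 0.036] [ 0.0002 -0.0015  0.1162]
```

View pics/w3.png

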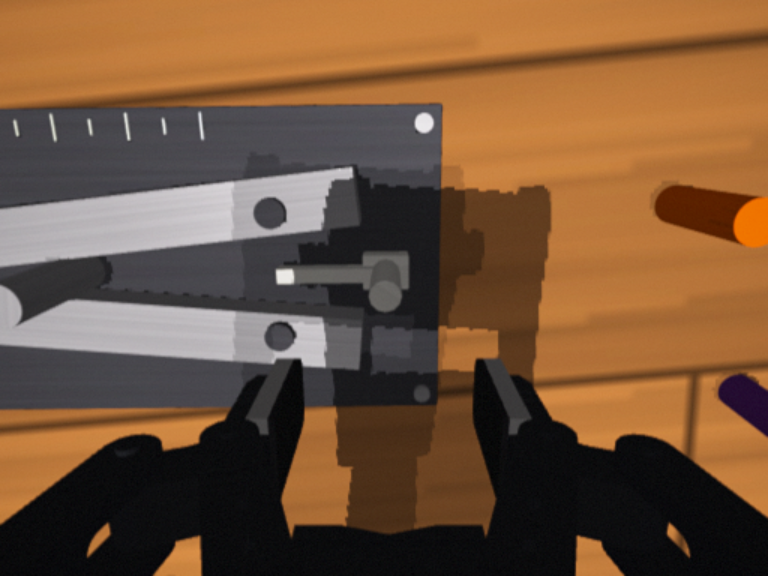

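The rod stands upright in the slot at the left, (5,305)→(95,270). The marker post top is at (385,295), which is world (0.5615,-0.072). I'll pinch the post.

Request:
{"op": "send_rows", "data": {
  "targets": [
    [[0,0,0,0.0013,-0.0015,0.01,0.2],[0,0,0,0,0,0.02,0.2],[0,0,0,0,0,0.025,0.2],[0,0,0,0,0,0.025,0.2],[0,0,0,0,0,0.02,0.2],[0,0,0,0,0,0.01,0.2],[0,0,0,0,0,0.005,0.2],[0,0,0,0,0,0,0.2],[0,0,0,0,0,0,-0.3],[0,0,0,0,0,0,-0.5],[0,0,0,0,0,0,-1],[0,0,0,0,0,0,-1],[0,0,0,0,0,0,-1],[0,0,0,0,0,0,-1],[0,0,0,0,0,0,-1]]
  ],
  "squeeze": 20
}}

```text
time: 16.15
tcp_pos: [0.5625, -0.0709, 0.0377]
eef_rot: [0.999, -0.045, 0.001, 0.0]
force: [-0.6, 1.3, 7.2]
grip_width: 0.0153
finger_force: 21.0
```

Request:
{"op": "send_rows", "data": {
  "targets": [
    [[0,0,0,0,0,-0.0005,-1],[0,0,0,0,-0.003,0,-1],[0,0,0,-0.0001,-0.006,0,-1],[0,0,0,-0.0001,-0.008,0,-1],[0,0,0,-0.0001,-0.008,0,-1],[0,0,0,-0.0001,-0.008,0,-1],[0,0,0,-0.0001,-0.008,0,-1],[0,0,0,-0.0001,-0.008,0,-1],[0,0,0,-0.0001,-0.008,0,-1],[0,0,0,0,-0.008,0,-1],[0,0,0,0,-0.008,0,-1],[0,0,0,0,-0.008,0,-1],[0,0,0,0,-0.006,0,-1],[0,0,0,0,-0.003,0,-1],[0,0,0,0,-0.001,0,-1],[0,0,0,0,0,0,-1],[0,0,0,0,0,0,-1]]
  ]
}}

```text
time: 17.57
tcp_pos: [0.57, 0.0206, 0.0377]
eef_rot: [0.999, -0.045, 0.001, -0.0]
force: [1.2, 1.8, 5.2]
grip_width: 0.0154
finger_force: 21.0
```

Request:
{"op": "send_rows", "data": {
  "targets": [
    [[0,0,0,0,-0.0015,-0.0005,-1],[0,0,0,0,-0.0015,0,-1],[0,0,0,0,-0.0015,0,-1],[0,0,0,0,-0.0015,0,-1],[0,0,0,0,0,0,-1],[0,0,0,0,0,0,-1]]
  ]
}}

```text
time: 18.07
tcp_pos: [0.5703, 0.0262, 0.0378]
eef_rot: [0.999, -0.045, 0.001, -0.0]
force: [4.7, 0.0, 1.6]
grip_width: 0.0152
finger_force: 20.6
```

Request:
{"op": "send_rows", "data": {
  "targets": [
    [[0,0,0,0,-0.0005,0,-1],[0,0,0,0,-0.0005,0,-1],[0,0,0,0,0,0,-1]]
  ]
}}

```text
time: 18.32
tcp_pos: [0.5704, 0.0268, 0.0378]
eef_rot: [0.999, -0.045, 0.001, -0.0]
force: [4.2, -2.0, 2.4]
grip_width: 0.0153
finger_force: 20.7
```

Request:
{"op": "send_rows", "data": {
  "targets": [
    [[0,0,0,0,-0.0005,0,-1],[0,0,0,0,-0.0005,0,-1],[0,0,0,0,0,0,-1]]
  ]
}}

```text
time: 18.57
tcp_pos: [0.5704, 0.0277, 0.0378]
eef_rot: [0.999, -0.045, 0.001, 0.0]
force: [4.9, -2.5, 2.2]
grip_width: 0.0151
finger_force: 20.7
```

Request:
{"op": "send_rows", "data": {
  "targets": [
    [[0,0,0,0.0003,-0.0005,0,-1],[0,0,0,0,-0.0005,0,-1],[0,0,0,0,0,0,-1]]
  ]
}}

```text
time: 18.82
tcp_pos: [0.5705, 0.0288, 0.0377]
eef_rot: [0.999, -0.045, 0.0, 0.0]
force: [4.7, -1.4, 3.3]
grip_width: 0.0152
finger_force: 20.8
```

```bash
python3 - <<'E'
from h import *
s=st();c,p,d=grab("wrist")
q=pix(c,[[.574,.09,.02]])[0];print(q)
x,y=int(q[0]),int(q[1]);a,b=max(0,x-70),max(0,y-60)
cv2.imwrite("pics/w4.png",cv2.resize(p[b:b+120,a:a+140,::-1],None,fx=5,fy=5,interpolation=cv2.INTER_CUBIC))
E
```

```text
t 18.82 tcp [0.5705 0.0288 0.0377] F [ 4.67 -1.42  3.27] w 0.0152 ff 20.8
[139.52930244 242.04671649]
```

View pics/w4.png

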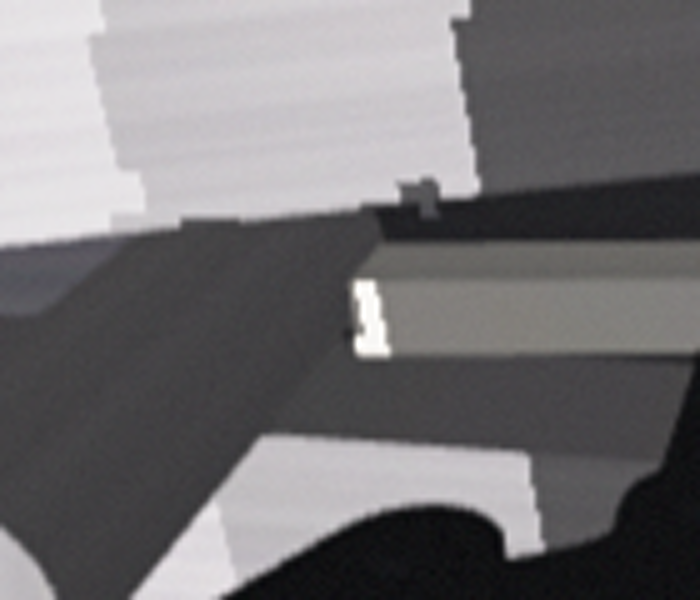

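The crop shows the nose end at (352,318), almost against the rod's edge. Continuing in small steps.

Request:
{"op": "send_rows", "data": {
  "targets": [
    [[0,0,0,0,-0.0005,0,-1],[0,0,0,0,-0.0005,0,-1],[0,0,0,0,0,0,-1]]
  ]
}}

```text
time: 19.12
tcp_pos: [0.5706, 0.0298, 0.0377]
eef_rot: [0.999, -0.045, 0.0, -0.0]
force: [5.0, -1.8, 5.3]
grip_width: 0.0155
finger_force: 20.8
```

Request:
{"op": "send_rows", "data": {
  "targets": [
    [[0,0,0,0,-0.0005,0,-1],[0,0,0,0,0,0,-1],[0,0,0,0,0,0,-1]]
  ]
}}

```text
time: 19.37
tcp_pos: [0.5707, 0.0303, 0.0378]
eef_rot: [0.999, -0.045, 0.0, -0.0]
force: [4.7, -1.3, 4.9]
grip_width: 0.0152
finger_force: 20.8
```

Request:
{"op": "send_rows", "data": {
  "targets": [
    [[0,0,0,0,-0.0005,0,-1],[0,0,0,0,0,0,-1],[0,0,0,0,0,0,-1]]
  ]
}}

```text
time: 19.62
tcp_pos: [0.5707, 0.0308, 0.0377]
eef_rot: [0.999, -0.045, 0.0, -0.0]
force: [4.5, -1.4, 3.5]
grip_width: 0.0152
finger_force: 20.8
```

Request:
{"op": "send_rows", "data": {
  "targets": [
    [[0,0,0,0,-0.0004,0,-1],[0,0,0,0,0,0,-1],[0,0,0,0,0,0,-1]]
  ]
}}

```text
time: 19.87
tcp_pos: [0.5707, 0.0312, 0.0377]
eef_rot: [0.999, -0.045, 0.0, -0.0]
force: [4.9, -1.4, 4.5]
grip_width: 0.0158
finger_force: 20.8
```

Request:
{"op": "send_rows", "data": {
  "targets": [
    [[0,0,0,0,-0.0004,0,-1],[0,0,0,0,0,0,-1],[0,0,0,0,0,0,-1]]
  ]
}}

```text
time: 20.12
tcp_pos: [0.5708, 0.0313, 0.0378]
eef_rot: [0.999, -0.045, 0.0, 0.0]
force: [5.2, -3.4, 4.2]
grip_width: 0.0151
finger_force: 20.9
```

Request:
{"op": "send_rows", "data": {
  "targets": [
    [[0,0,0,0,-0.0004,0,-1],[0,0,0,0,0,0,-1],[0,0,0,0,0,0,-1]]
  ]
}}

```text
time: 20.37
tcp_pos: [0.5708, 0.0314, 0.0378]
eef_rot: [0.999, -0.045, 0.0, 0.0]
force: [5.5, -5.3, 4.7]
grip_width: 0.0152
finger_force: 21.0
```

Contact: motion stopped at y=0.0314 while the force rose to about 5 N. Letting go and rising.

Request:
{"op": "send_rows", "data": {
  "targets": [
    [[0,0,0,0,0,0,-0.5],[0,0,0,0,0,0,-0.3],[0,0,0,0,0,0,0],[0,0,0,0,0,0,0],[0,0,0,0,0,0,0],[0,0,0,0,0,0,0],[0,0,0,0,0,-0.01,0],[0,0,0,0,0,-0.03,0],[0,0,0,0,0,-0.03,0],[0,0,0,0,0,-0.03,0],[0,0,0,0,0,-0.03,0],[0,0,0,-0.03,0,0,0],[0,0,0,-0.03,0,0,0],[0,0,0,0,0,0,0],[0,0,0,0,0,0,0]]
  ]
}}

```text
time: 21.62
tcp_pos: [0.5094, 0.0375, 0.1684]
eef_rot: [0.999, -0.045, 0.0, -0.0]
force: [1.1, 0.6, -0.1]
grip_width: 0.0427
finger_force: 0.0
```

```bash
python3 - <<'E'
from h import *
s=st();c,p,d=grab("wrist")
O=np.array([.5734,.0855]);u=np.array([.0818,.9966]);v=np.array([-.9966,.0818])
W=cloud(c,d);X=(W[...,:2]-O)@u;Y=(W[...,:2]-O)@v
for n,x0,x1,z0,z1 in(("post",-.08,-.03,.058,.068),("rod",-.01,.05,.070,.082)):
    m=(X>x0)&(X<x1)&(abs(Y)<.03)&(W[...,2]>z0)&(W[...,2]<z1);print(n,m.sum(),X[m].mean(),Y[m].mean(),W[m].mean(0).round(4))
q=pix(c,[[.574,.09,.02]])[0];x,y=int(q[0]),int(q[1]);a,b=max(0,x-75),max(0,y-65)
cv2.imwrite("pics/w5.png",cv2.resize(p[b:b+130,a:a+155,::-1],None,fx=4,fy=4,interpolation=cv2.INTER_CUBIC))
E
```

```text
t 21.62 tcp [0.5094 0.0375 0.1684] F [ 1.11  0.55 -0.14] w 0.0427 ff 0.0
post 390 -0.05393638620705823 -0.0007451247719562455 [0.5697 0.0317 0.0638]
rod 916 0.01661184794768329 -0.0014331357238790859 [0.5762 0.1019 0.0758]
```

View pics/w5.png

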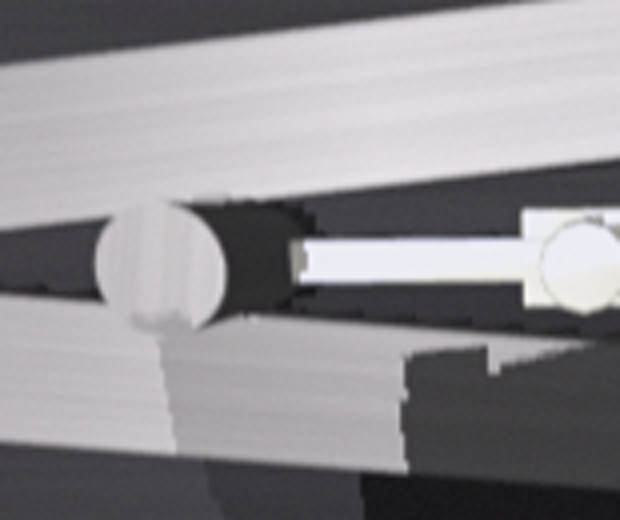

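The rod top is at (160,265), upright (z = 0.076) and wedged. The nose at (297,262) touches it: the rod and post centres are 70.5 mm apart, against 71 mm nominal at contact. The gripper is clear, so I'm handing in.

```bash
python3 -c "
from workcell import job
print(job.hand_in())"
```

```text
the job is handed in; nothing more can be done
None
```

The rod is wedged upright at about gauge x = 17 mm with a push of about 9 N. The marker's nose touches it, the gripper is clear, and the job was handed in at about 22 s; no verdict was returned.

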